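Open the guard of the gluing clamp and clamp the block

TASK

Swing the clamp's counterweighted guard up, gently and without flinging it, past its balance point until it rests fully open by itself with your hand off it. Then turn the T-handle clockwise (seen from above) until you feel the resistance clearly rise, so that the plywood block under the screw is firmly clamped where it lies, without crushing it, and let go. Leave the glue bottle, the pot and the model tower where they stand.

Things in the scene. Friction and masses are not known exactly. Their poses are not given: they have to be found in the camera images.
- fixture: Gluing clamp fixed to the table: plywood bed 190 (x) x 290 (y) x 12 mm thick; origin at the centre of its underside, z up. A steel bridge, 40 mm wide, spans the bed along its x at y = -10 mm, its top 70 mm above the table. Two steel hinge posts, 134 mm tall, stand at x = +-83, y = +110 mm.
- guard (a joint): Angle of the guard in rad: 0 = shut (level over the T-handle), grows as it swings up; 1.57 = upright; 1.78 = fully open against its stop. Its weight shuts it below its balance point and opens it beyond; the balance lies somewhere between 0.8 and 1.3 rad. At the bar, 1 to 2 N lifts it.
- guard_hinge (a point): Middle of the guard's hinge axis, 120 mm above the table, at x = 0, y = +110 mm of the fixture; axes as the fixture's. The hinge axis is its x axis. The steel counterweight, a bar 90 mm long and 28 mm across, is set somewhere along the guard's short tail, above and behind the hinge, and moves with the guard.
- guard_bar (a point): Middle of the guard's black round grip bar, 12 mm across, 90 mm long along x, held by a thin rod at each end 45 mm in front of the guard's clear plate. 210 mm from the hinge axis: shut, it lies 210 mm to the -y side of it (fixture frame) at its height, 120 mm above the table; swinging up it goes over towards +y. Axes turn with the guard.
- tee_grip (a point): Centre of the T-handle's flat steel cross bar, on the vertical screw axis (x = 0, y = -10 mm of the fixture), 90 to 100 mm above the table. The bar is 84 mm long along this point's x, 11 mm thick along its y, 14 mm tall.
- spindle: Clamp screw that carries the T-handle and ends below in a round, slightly springy rubber pressure pad 36 mm across. It moves only up and down; origin on the screw axis at the T-handle's height.
- block: Glued plywood block, 62 (x) x 95 (y) mm, about 25 mm thick, loose on the bed under the pad; origin at the centre of its underside. Not to be moved.
- glue: White glue bottle, 52 mm across, 150 mm tall, standing on the table; origin at the centre of its underside. Bystander.
- pot: White ceramic pot, 72 mm across, 90 mm tall, empty; origin at the centre of its underside. Bystander.
- tower: Stepped wooden model tower, foot 60 x 60 mm, 120 mm tall; origin at the centre of its underside. Bystander.
- tee: The T-handle itself; origin and axes as tee_grip. Turning free it has a steady friction of about 0.2 N m; paused, under 0.06 is felt. Clockwise from above it sinks 2 mm per rad; it stays where left. It begins 1 to 2.6 rad short of touching the block; from then on the resistance, paused too, rises about 0.02 N m per 0.1 rad: 0.1 N m of rise is a firm hold, 0.3 crushes the block.

How it is judged:
By the outcome, as a careful person would: the job done as asked, in the order asked, and still so for the second after the job is handed in, with the robot touching nothing.
It also fails if it takes over 72 s, if anything falls off the work surface, if the arm or the gripper's body presses on something with over 40 N, if the wrist force passes 120 N, or if a joint passes its speed limit or range.

ROBOT

A 7-joint arm with a two-finger parallel gripper is mounted at the origin on the work surface. World frame = base frame: x ahead of the robot, y to its left, z up, the work surface at z = 0. Lengths are in m, angles in degrees, forces in N, time in s.
With the tool pointing down it reaches from about 0.425 to 0.875 m from the base axis. Payload 4.7 kg.
Tool frame: the origin (TCP) lies on the centre line of the jaws, within the pads' length; the fingertips stand 25 mm ahead of it and the grasp point (between the pads) lies 6 mm ahead of it; z points along the fingers, y is the direction in which the jaws open and shut (so a half turn about z gives the same grasp; the last joint's range is limited). The gripper opens to 87 mm and grips with 3 to 60 N. Pads are 19 mm wide; open, the fingers measure 117 mm over their backs; the gripper's body (75 mm by 190 mm) begins 51 mm behind the grasp point.
Start: joints at [-68.921, 18.392, -4.016, 83.108, 1.295, 78.541, -3.26], TCP at [0.225, 0.61, 0.248] pointing down, gripper open.
Joint ranges: [-163.93, 163.93], [-17.29, 119.83], [-79.2, 71.16], [3.27, 140.29], [-89.18, 269.18], [5.43, 117.66], [-154.24, 154.24]. Speed limits (degrees/s): [147.25, 147.25, 180, 180, 180, 180, 180].

INTERFACE

Orientations are given as [roll, pitch, yaw] about the fixed x, y, z axes, in that order (R = Rz(yaw) Ry(pitch) Rx(roll)).
In Python, from cell import env gives the robot as it stands.
- The arm moves only by the shell command python3 -m creep 'ROWS' [OPENING] [FORCE]. ROWS is JSON, a list of rows, each an object of numbers: "tx", "ty", "tz": the shift along the tool's x, y, z in m; "rx", "ry", "rz": the turn, a rotation vector about the tool's x, y, z in degrees. In form: [{"tx": .., "ty": .., "tz": .., "rx": .., "ry": .., "rz": ..}, ...]. A call has 1 to 20 rows; each row shifts and turns the commanded pose from where the row before left it, along the tool's axes as they then stand; what a row does not reach is not made up. A row lasts 1/8 s, in which the tool goes at most 62.5 mm and 10.7 degrees, less where a joint would pass 70% of its speed; a pose out of reach is approached as far as the arm can. A call is refused whole if a number of a shift passes 0.0625 or a number of a turn 10.7, either way. A call with a gripper value outside its range is refused whole. OPENING is the finger opening in m, from 0 to 0.087, set as the call begins (- or left out, the last holds). The fingers move at their own pace and stop on an object; FORCE is the grip in N (left out, the last holds). Time passes only in rows, so rows that do not move let the fingers close. It gives the time, the measured TCP pose, the force and the opening at its end, in the units of the state.
- env.get_obs(): the state, without advancing time (a new reading comes with each control period).
- env.read_camera(name): name is "scene" or "top"; returns a dict with "pixels" (384x512x3 uint8, red, green, blue), "intrinsics" (3x3 intrinsics, pixels), "D" ([k1, k2, p1, p2, k3] as OpenCV has them; the pictures are not rectified), "R" (3x3) and "t" (3): a world point X has camera coordinates R X + t. Camera axes: x right, y down, z forward; pixel columns grow to the right and rows downward; lengths in m; the calibration is good to about 2 mm. A picture is of the moment at which its call begins. There is no depth.
- env.sign_off(): hands the job in, once; it reports no verdict.
The state is a dict: "time_s": time; "qpos": joint angles; "joint_velocities": joint speeds; "effort": joint torques, N m; "tool_pos": TCP position; "tool_rot": TCP orientation; "force": force on the tool from outside, world axes, zero at the start; "wrist_torque": the same for the moment, N m; "grip_width": finger opening in m.
Only numpy, scipy, OpenCV 4.12 (cv2) and the standard library are available. Lean on these libraries where they do the work, as an engineer would, in place of code of your own. Each camera call takes 0.05 s, during which the arm holds its last target.

## Working session

There is one attempt and no reset: what is moved stays moved. The work goes in short steps, Python scripts to look and compute and a shell command to move; the robot and the scene stay as the last step left them, time stands still between calls to the robot, and variables do not carry over. Pictures are saved under pics/ and viewed, and the job is handed in when it is done.

```bash
ls; mkdir -p pics
python3 - <<'E'
from cell import env
import cv2,numpy as np
print(env.get_obs())
for n in("scene","top"):
    c=env.read_camera(n); cv2.imwrite(f"pics/{n}0.png",c["pixels"][:,:,::-1])
    print(n,c["intrinsics"],c["D"],c["R"],c["t"], -np.array(c["R"]).T@np.array(c["t"]))
E
```

```text
pics
{'time_s': 0.0, 'qpos': array([-68.92106207,  18.4388564 ,  -4.01741218,  83.17559852,
         1.29467972,  78.54117298,  -3.25868714]), 'joint_velocities': array([-0.01311722,  0.00284858,  0.08701741,  0.04567052,  0.05856364,
       -0.00327581,  0.01244775]), 'effort': array([-8.29036526e-05, -4.91290820e+01, -4.04097531e-01, -3.12527168e+01,
       -6.40581502e-02,  4.36853862e-02,  1.88960403e-04]), 'tool_pos': array([0.22504695, 0.60924909, 0.24645793]), 'tool_rot': array([-1.79889608e+02,  4.91396477e-03,  1.59733865e+02]), 'force': array([-0.16352929,  0.22045105, -0.03343366]), 'wrist_torque': array([-0.02691189,  0.09979936,  0.02130252]), 'grip_width': 0.08687075851520651}
scene [[347.66565409   0.         253.73980867]
 [  0.         347.66565409 194.81831969]
 [  0.           0.           1.        ]] [-0.10652956  0.          0.          0.          0.        ] [[ 0.24190478  0.97018241  0.01510508]
 [ 0.57906403 -0.13185725 -0.80454864]
 [-0.77856723  0.20337097 -0.59369464]] [-0.11810768 -0.23170876  1.56853592] [ 1.38395568 -0.23496115  0.74659443]
top [[496.42297001   0.         260.17550735]
 [  0.         496.42297001 184.32879768]
 [  0.           0.           1.        ]] [0.0406077 0.        0.        0.        0.       ] [[-7.93201253e-03 -9.99968508e-01  2.59156947e-04]
 [-9.80230320e-01  7.72420477e-03 -1.97709021e-01]
 [ 1.97700792e-01 -1.82226393e-03 -9.80260718e-01]] [0.00499009 0.52241337 1.71394081] [0.17327755 0.00407796 1.78339339]
```

View pics/scene0.png

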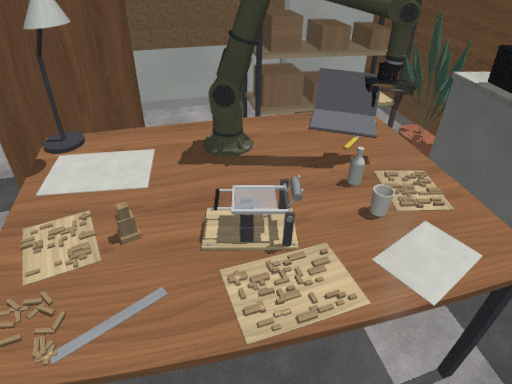

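View pics/top0.png

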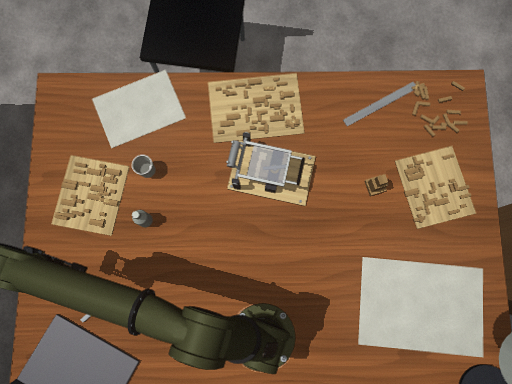

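The scene view shows the fixture near (250,220) px, the tower at (126,222), the pot at (381,200) and the bottle at (356,168). In the top view the fixture is at (270,170), with its hinge at the left, near (236,165). I'll zoom in on it.

Run:
```python
import cv2
a=cv2.imread("pics/top0.png")[120:215,215:330]; cv2.imwrite("pics/topz.png",cv2.resize(a,None,fx=6,fy=6,interpolation=cv2.INTER_CUBIC))
a=cv2.imread("pics/scene0.png")[165:260,190:315]; cv2.imwrite("pics/scz.png",cv2.resize(a,None,fx=6,fy=6,interpolation=cv2.INTER_CUBIC))
```

```text
(no output)
```

View pics/topz.png

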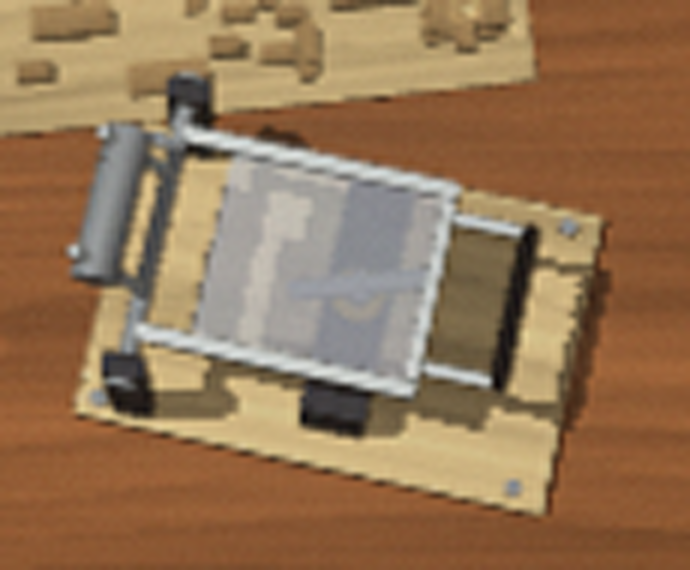

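View pics/scz.png

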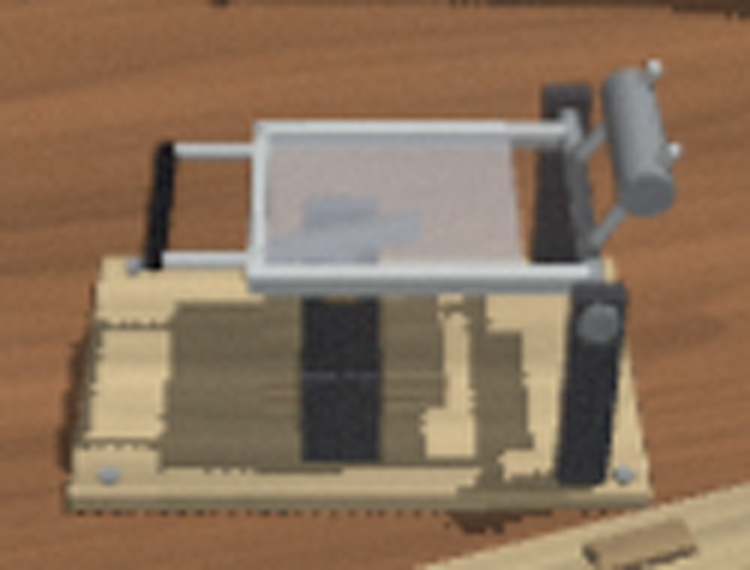

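Zoomed in, the shut guard's black bar runs from (527,230) to (500,388) in the top crop. The bed corners there are (75,415), (547,515) and (605,215). Next I cast rays through these points.

```bash
cat > h.py <<'E'
import numpy as np,cv2
from cell import env
def cam(n): return env.read_camera(n)
def ray(c,uv):
    p=cv2.undistortPoints(np.array([[uv]],float),c["intrinsics"],np.array(c["D"],float))[0,0]
    R=np.array(c["R"]);t=np.array(c["t"]); return -R.T@t, R.T@np.array([p[0],p[1],1])
def onz(c,uv,z):
    o,d=ray(c,uv); return o+d*(z-o[2])/d[2]
def proj(c,X):
    R=np.array(c["R"]); return cv2.projectPoints(np.array(X,float).reshape(-1,1,3),cv2.Rodrigues(R)[0],np.array(c["t"],float),c["intrinsics"],np.array(c["D"],float))[0][:,0]
def crop(uv,off,s=6): return [off[0]+(uv[0]+.5)/s-.5, off[1]+(uv[1]+.5)/s-.5]
E
python3 - <<'E'
from h import *
c=cam("top");o=(215,120)
s=cam("scene");so=(190,165)
P=lambda uv,z:onz(c,crop(uv,o),z)
S=lambda uv,z:onz(s,crop(uv,so),z)
A,B,C=P((75,415),.012),P((547,515),.012),P((605,215),.012)
print("bed",A,B,C,np.linalg.norm(A-B),np.linalg.norm(B-C))
e=A-B; print("yaw from y axis",np.degrees(np.arctan2(e[1],e[0]))-90); f=C-B;print("yaw x",np.degrees(np.arctan2(f[1],f[0])))
print("centre",(A+C)/2)
b1,b2=P((527,230),.12),P((500,388),.12); print("bar",b1,b2,(b1+b2)/2,np.linalg.norm(b1-b2))
b=S((167,143),.12),S((152,268),.12);print("bar scene",b,(b[0]+b[1])/2)
print("scene bed corners",S((68,487),.012),S((648,492),.012),S((102,262),.012))
print("tee", P((290,290),.1),P((430,278),.1))
E
```

```text
bed [0.51509799 0.12113222 0.012     ] [ 0.45162839 -0.16302008  0.012     ] [ 0.6375031  -0.20342163  0.012     ] 0.2911544585670559 0.19021486369826807
yaw from y axis -12.591173108374889
yaw x -12.263008233080614
centre [ 0.57630055 -0.0411447   0.012     ]
bar [ 0.60066473 -0.14564724  0.12      ] [ 0.50801215 -0.12799689  0.12      ] [ 0.55433844 -0.13682206  0.12      ] 0.09431879667168046
bar scene (array([ 0.50464331, -0.12234879,  0.12      ]), array([ 0.60518856, -0.14589286,  0.12      ])) [ 0.55491593 -0.13412083  0.12      ]
scene bed corners [ 0.63308665 -0.19810401  0.012     ] [0.70166784 0.08124453 0.012     ] [ 0.45937543 -0.15716305  0.012     ]
tee [ 0.57101484 -0.00905938  0.1       ] [ 0.57752519 -0.09043383  0.1       ]
```

```bash
python3 -m creep '[{"rz":-7.9,"tz":-0.01},{"tx":-0.0345,"ty":-0.0257,"tz":-0.007},{"tx":-0.0345,"ty":-0.0257,"tz":-0.007},{"tx":-0.0345,"ty":-0.0257,"tz":-0.007},{"tx":-0.0345,"ty":-0.0257,"tz":-0.007},{"tx":-0.0345,"ty":-0.0257,"tz":-0.007},{"tx":-0.0345,"ty":-0.0257,"tz":-0.007},{"tx":-0.0345,"ty":-0.0257,"tz":-0.007},{"tx":-0.0345,"ty":-0.0257},{}]' 0.087
cat > w.py <<'E'
import sys
from h import *
from scipy.spatial.transform import Rotation as Ro
o=env.get_obs();np.set_printoptions(precision=4,suppress=True)
R=Ro.from_euler("xyz",o["tool_rot"],degrees=True)
print(o["time_s"],o["tool_pos"],o["tool_rot"],"F",o["force"],"M",o["wrist_torque"],"g",o["grip_width"],"q",o["qpos"])
if len(sys.argv)>3: print("to target tool axes",R.inv().apply(np.array(list(map(float,sys.argv[1:4])))-o["tool_pos"]))
E
python3 w.py .555 -.1365 .25
```

```text
0.2 [0.2251 0.6095 0.2469] [-179.933     0.0047  159.733 ] F [-0.687  -0.23   -0.2845] M [ 0.0065 -0.0477  0.0246] g 0.08696150216837868 q [-68.923   18.4238  -4.0178  83.1481   1.2958  78.5404  -3.2615]
to target tool axes [-0.5679 -0.5855 -0.0024]$[0]: bad value
```

```bash
python3 -m creep '[{"tx":0,"ty":0,"tz":-0.01,"rx":0,"ry":0,"rz":-7.9}]' 0.087; python3 w.py
```

```text
time_s: 0.32
tool_pos: [0.225, 0.6091, 0.2563]
tool_rot: [-179.8, -0.0, 167.8]
force: [-0.6, -0.0, 0.3]
grip_width: 0.0871
0.325 [0.225  0.6091 0.2563] [-179.849    -0.009   167.8296] F [-0.5832 -0.0284  0.3237] M [0.0178 0.051  0.0223] g 0.08707756979580931 q [-68.1397  18.2544  -5.0313  82.3141   1.6043  79.6524   4.6181]
```

```bash
python3 -m creep '[{"tx":-0.0345,"ty":-0.0257,"tz":-0.007,"rx":0,"ry":0,"rz":0},{"tx":-0.0345,"ty":-0.0257,"tz":-0.007,"rx":0,"ry":0,"rz":0},{"tx":-0.0345,"ty":-0.0257,"tz":-0.007,"rx":0,"ry":0,"rz":0},{"tx":-0.0345,"ty":-0.0257,"tz":-0.007,"rx":0,"ry":0,"rz":0},{"tx":-0.0345,"ty":-0.0257,"tz":-0.007,"rx":0,"ry":0,"rz":0},{"tx":-0.0345,"ty":-0.0257,"tz":-0.007,"rx":0,"ry":0,"rz":0},{"tx":-0.0345,"ty":-0.0257,"tz":-0.007,"rx":0,"ry":0,"rz":0},{"tx":-0.0345,"ty":-0.0257,"tz":-0.007,"rx":0,"ry":0,"rz":0},{"tx":0,"ty":0,"tz":0,"rx":0,"ry":0,"rz":0}]' 0.087
python3 w.py .555 -.1365 .25
```

```text
time_s: 1.45
tool_pos: [0.4541, 0.3458, 0.3143]
tool_rot: [-180.0, 0.1, 167.2]
force: [0.2, 0.4, -0.1]
grip_width: 0.0868
1.45 [0.4541 0.3458 0.3143] [-179.9866    0.1347  167.182 ] F [ 0.2341  0.4262 -0.1198] M [ 0.0779  0.0601 -0.0161] g 0.08683358110104256 q [-46.5964   7.1759   7.2886  89.1293  -0.7983  83.6807  37.9045]
to target tool axes [-0.2052 -0.4479  0.0649]
```

```bash
python3 -m creep '[{"tx":-0.0205,"ty":-0.0448,"tz":0,"rx":0,"ry":0,"rz":0},{"tx":-0.0205,"ty":-0.0448,"tz":0,"rx":0,"ry":0,"rz":0},{"tx":-0.0205,"ty":-0.0448,"tz":0,"rx":0,"ry":0,"rz":0},{"tx":-0.0205,"ty":-0.0448,"tz":0,"rx":0,"ry":0,"rz":0},{"tx":-0.0205,"ty":-0.0448,"tz":0,"rx":0,"ry":0,"rz":0},{"tx":-0.0205,"ty":-0.0448,"tz":0,"rx":0,"ry":0,"rz":0},{"tx":-0.0205,"ty":-0.0448,"tz":0,"rx":0,"ry":0,"rz":0},{"tx":-0.0205,"ty":-0.0448,"tz":0,"rx":0,"ry":0,"rz":0},{"tx":-0.0205,"ty":-0.0448,"tz":0,"rx":0,"ry":0,"rz":0},{"tx":-0.0205,"ty":-0.0448,"tz":0,"rx":0,"ry":0,"rz":0},{"tx":0,"ty":0,"tz":0,"rx":0,"ry":0,"rz":0},{"tx":0,"ty":0,"tz":0,"rx":0,"ry":0,"rz":0}]' 0.036 5
python3 w.py .555 -.1365 .128
```

```text
time_s: 2.95
tool_pos: [0.5552, -0.1301, 0.3131]
tool_rot: [179.9, -0.0, 167.7]
force: [-0.3, 1.4, -0.6]
grip_width: 0.036
2.95 [ 0.5552 -0.1301  0.3131] [179.9415  -0.0477 167.7137] F [-0.3491  1.4017 -0.6171] M [ 0.0624 -0.0098 -0.0231] g 0.036012261194831335 q [-18.2363   7.5787  32.1265  89.9805  -4.1043  83.656   91.8357]
to target tool axes [-0.0013 -0.0065  0.1851]
```

```bash
python3 -m creep '[{"tx":0,"ty":-0.0062,"tz":0.03,"rx":0,"ry":0,"rz":0},{"tx":0,"ty":0,"tz":0.03,"rx":0,"ry":0,"rz":0},{"tx":0,"ty":0,"tz":0.03,"rx":0,"ry":0,"rz":0},{"tx":0,"ty":0,"tz":0.02,"rx":0,"ry":0,"rz":0},{"tx":0,"ty":0,"tz":0.01,"rx":0,"ry":0,"rz":0},{"tx":0,"ty":0,"tz":0,"rx":0,"ry":0,"rz":0}]'
python3 w.py .555 -.1365 .126
python3 - <<'E'
from h import *
for n,(x,y) in(("top",(215,110)),("scene",(180,120))):
    a=cam(n)["pixels"][y:y+120,x:x+130,::-1]; cv2.imwrite(f"pics/{n}1.png",cv2.resize(a,None,fx=4.5,fy=4.5,interpolation=cv2.INTER_CUBIC))
E
```

```text
time_s: 3.7
tool_pos: [0.5537, -0.1363, 0.1932]
tool_rot: [180.0, -0.1, 167.7]
force: [-0.7, -0.2, 1.6]
grip_width: 0.0358
3.7 [ 0.5537 -0.1363  0.1932] [179.9741  -0.0523 167.7447] F [-0.7129 -0.2061  1.5528] M [ 0.0032  0.0025 -0.0335] g 0.035789387463722226 q [-17.0146  11.4704  31.9945  99.9519  -6.445   70.452   94.3778]
to target tool axes [-0.0014  0.0001  0.0672]
```

View pics/scene1.png

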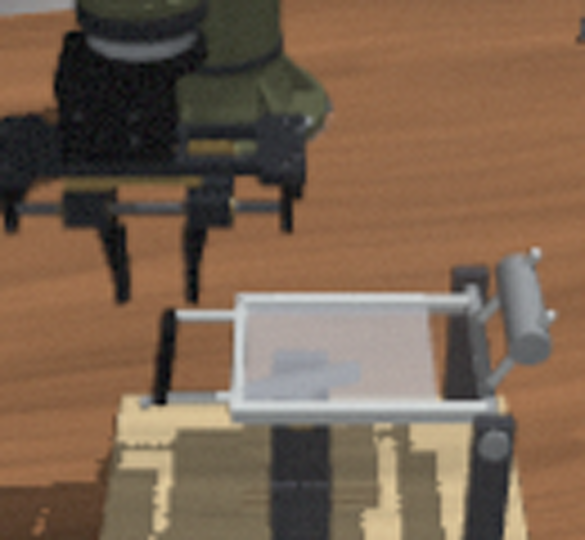

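View pics/top1.png

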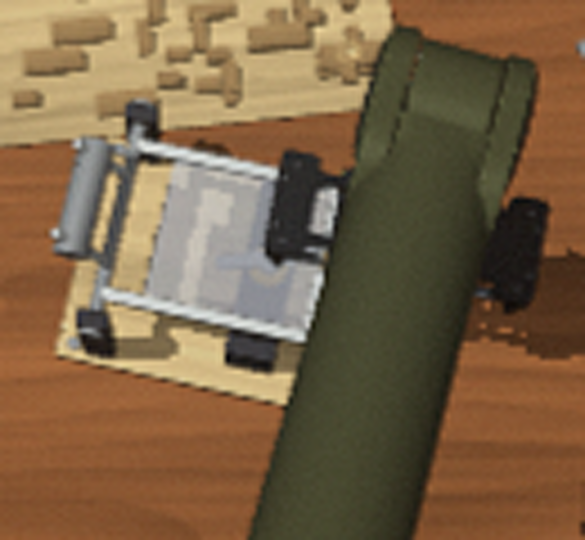

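Run:
```python
from h import *
s=cam("scene")
q=proj(s,[[.5537,-.1363,.168],[.5537,-.1363,.12],[.5537,-.1263,.12]]); print((q-[180,120])*4.5)
print("bar mid pixel->", onz(s,crop((165,357),(180,120),4.5),.12))
```

```text
[[155.70498945 292.94958355]
 [159.42494099 352.24750592]
 [174.29605252 350.24004489]]
bar mid pixel-> [ 0.55753776 -0.13434237  0.12      ]
```

```bash
python3 -m creep '[{"tx":-0.001,"ty":0.0015,"tz":0.02,"rx":0,"ry":0,"rz":0},{"tx":0,"ty":0,"tz":0.02,"rx":0,"ry":0,"rz":0},{"tx":0,"ty":0,"tz":0.015,"rx":0,"ry":0,"rz":0},{"tx":0,"ty":0,"tz":0.012,"rx":0,"ry":0,"rz":0},{"tx":0,"ty":0,"tz":0,"rx":0,"ry":0,"rz":0}]' - 5
python3 w.py .555 -.1365 .126
python3 - <<'E'
from h import *
for n,(x,y) in(("scene",(180,120)),):
    a=cam(n)["pixels"][y:y+120,x:x+130,::-1]; cv2.imwrite(f"pics/{n}2.png",cv2.resize(a,None,fx=4.5,fy=4.5,interpolation=cv2.INTER_CUBIC))
E
```

```text
time_s: 4.47
tool_pos: [0.5546, -0.1365, 0.1259]
tool_rot: [-180.0, -0.1, 167.6]
force: [-0.6, 0.2, 0.1]
grip_width: 0.0361
4.475 [ 0.5546 -0.1365  0.1259] [-179.9905   -0.0728  167.6239] F [-0.6206  0.2353  0.1444] M [0.0072 0.0318 0.0424] g 0.03607812618945167 q [-16.0266  15.4376  31.4062 103.9404  -8.9303  63.153   96.1445]
to target tool axes [-0.0004  0.0001 -0.0001]
```

View pics/scene2.png

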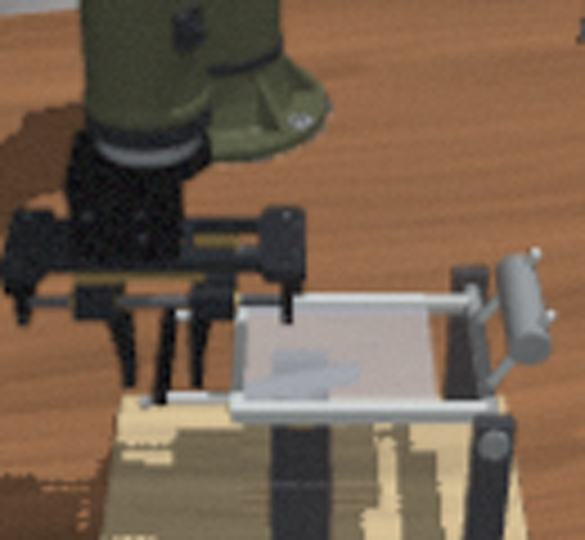

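The bar, from (170,312) to (158,400), sits between the fingers at (128,385) and (196,385). Closing now.

```bash
python3 -m creep '[{"tx":0,"ty":0.001,"tz":0,"rx":0,"ry":0,"rz":0},{"tx":0,"ty":0,"tz":0,"rx":0,"ry":0,"rz":0},{"tx":0,"ty":0,"tz":0,"rx":0,"ry":0,"rz":0},{"tx":0,"ty":0,"tz":0,"rx":0,"ry":0,"rz":0}]' 0.005 5
python3 w.py
```

```text
time_s: 5.03
tool_pos: [0.5557, -0.1347, 0.1269]
tool_rot: [179.9, 0.0, 167.7]
force: [1.5, 2.9, 1.3]
grip_width: 0.0121
5.025 [ 0.5557 -0.1347  0.1269] [179.9262   0.0325 167.6598] F [1.495  2.9391 1.35  ] M [ 0.4921 -0.0621 -0.0132] g 0.012080142400572348 q [-16.1343  15.3642  31.35   103.8887  -8.9712  63.1602  96.0298]
```

```bash
python3 -c "
import numpy as np
for a in range(0,105,3):
  t,u=np.radians(a),np.radians(a+3)
  print(a+3,round(.21*(np.cos(t)-np.cos(u)),4),round(-.21*(np.sin(u)-np.sin(t)),4))"
```

```text
3 0.0003 -0.011
6 0.0009 -0.011
9 0.0014 -0.0109
12 0.002 -0.0108
15 0.0026 -0.0107
18 0.0031 -0.0105
21 0.0037 -0.0104
24 0.0042 -0.0102
27 0.0047 -0.0099
30 0.0052 -0.0097
33 0.0057 -0.0094
36 0.0062 -0.0091
39 0.0067 -0.0087
42 0.0071 -0.0084
45 0.0076 -0.008
48 0.008 -0.0076
51 0.0084 -0.0071
54 0.0087 -0.0067
57 0.0091 -0.0062
60 0.0094 -0.0057
63 0.0097 -0.0052
66 0.0099 -0.0047
69 0.0102 -0.0042
72 0.0104 -0.0037
75 0.0105 -0.0031
78 0.0107 -0.0026
81 0.0108 -0.002
84 0.0109 -0.0014
87 0.011 -0.0009
90 0.011 -0.0003
93 0.011 0.0003
96 0.011 0.0009
99 0.0109 0.0014
102 0.0108 0.002
105 0.0107 0.0026
```

```bash
python3 -m creep '[{"tx":0,"ty":0.0003,"tz":-0.011,"rx":0,"ry":0,"rz":0},{"tx":0,"ty":0.0009,"tz":-0.011,"rx":0,"ry":0,"rz":0},{"tx":0,"ty":0.0014,"tz":-0.0109,"rx":0,"ry":0,"rz":0},{"tx":0,"ty":0.002,"tz":-0.0108,"rx":0,"ry":0,"rz":0},{"tx":0,"ty":0.0026,"tz":-0.0107,"rx":0,"ry":0,"rz":0},{"tx":0,"ty":0,"tz":0,"rx":0,"ry":0,"rz":0}]'
python3 w.py .5638 -.128 .1803
```

```text
time_s: 5.78
tool_pos: [0.5573, -0.1271, 0.1821]
tool_rot: [179.9, 0.0, 167.7]
force: [2.7, 4.3, -3.1]
grip_width: 0.012
5.775 [ 0.5573 -0.1271  0.1821] [179.8947   0.0479 167.7032] F [ 2.677   4.252  -3.1087] M [ 0.987  -0.5007 -0.0128] g 0.011974094843449025 q [-17.5455  12.1048  31.6552 100.592   -6.8767  69.154   93.6926]
to target tool axes [-0.0066  0.0005  0.0018]
```

```bash
python3 -m creep '[{"tx":0,"ty":0.005,"tz":-0.0105,"rx":0,"ry":0,"rz":0},{"tx":0,"ty":0.0047,"tz":-0.0104,"rx":0,"ry":0,"rz":0},{"tx":0,"ty":0.0042,"tz":-0.0102,"rx":0,"ry":0,"rz":0},{"tx":0,"ty":0.0047,"tz":-0.0099,"rx":0,"ry":0,"rz":0},{"tx":0,"ty":0.0052,"tz":-0.0097,"rx":0,"ry":0,"rz":0},{"tx":0,"ty":0.0057,"tz":-0.0094,"rx":0,"ry":0,"rz":0},{"tx":0,"ty":0.0062,"tz":-0.0091,"rx":0,"ry":0,"rz":0},{"tx":0,"ty":0.0067,"tz":-0.0087,"rx":0,"ry":0,"rz":0},{"tx":0,"ty":0.0071,"tz":-0.0084,"rx":0,"ry":0,"rz":0},{"tx":0,"ty":0.0076,"tz":-0.008,"rx":0,"ry":0,"rz":0},{"tx":0,"ty":0,"tz":0,"rx":0,"ry":0,"rz":0}]'
python3 w.py
python3 - <<'E'
from h import *
for n,(x,y) in(("scene",(180,120)),):
    a=cam(n)["pixels"][y-40:y+120,x:x+130,::-1]; cv2.imwrite(f"pics/{n}3.png",cv2.resize(a,None,fx=3.6,fy=3.6,interpolation=cv2.INTER_CUBIC))
E
```

```text
time_s: 7.15
tool_pos: [0.5695, -0.0737, 0.2775]
tool_rot: [-179.9, 0.1, 167.6]
force: [-1.0, -4.2, 3.9]
grip_width: 0.0117
7.15 [ 0.5695 -0.0737  0.2775] [-179.9342    0.1392  167.6043] F [-0.9553 -4.2385  3.8653] M [-1.1209  0.0932  0.0314] g 0.011668371057249218 q [-22.055    8.616   29.9997  92.8391  -4.2896  79.5801  86.0354]
```

View pics/scene3.png

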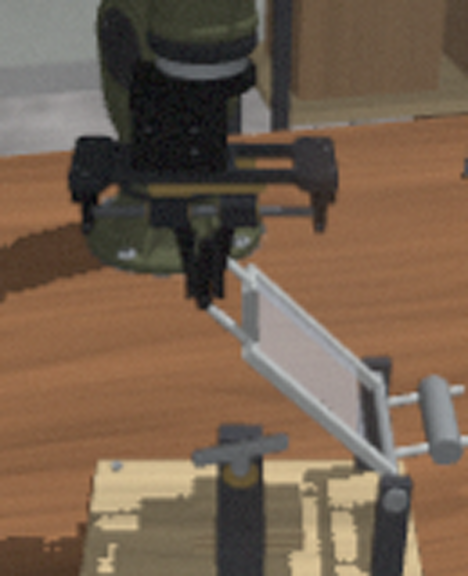

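The guard is lifted to about 46°, with the bar still held at (215,290). Continuing.

```bash
python3 -m creep '[{"tx":0,"ty":0.0065,"tz":-0.009,"rx":0,"ry":0,"rz":0},{"tx":0,"ty":0.0074,"tz":-0.0081,"rx":0,"ry":0,"rz":0},{"tx":0,"ty":0.0087,"tz":-0.0067,"rx":0,"ry":0,"rz":0},{"tx":0,"ty":0.0091,"tz":-0.0062,"rx":0,"ry":0,"rz":0},{"tx":0,"ty":0.0094,"tz":-0.0057,"rx":0,"ry":0,"rz":0},{"tx":0,"ty":0.0097,"tz":-0.0052,"rx":0,"ry":0,"rz":0},{"tx":0,"ty":0.0099,"tz":-0.0047,"rx":0,"ry":0,"rz":0},{"tx":0,"ty":0.0102,"tz":-0.0042,"rx":0,"ry":0,"rz":0},{"tx":0,"ty":0.0104,"tz":-0.0037,"rx":0,"ry":0,"rz":0},{"tx":0,"ty":0.0105,"tz":-0.0031,"rx":0,"ry":0,"rz":0},{"tx":0,"ty":0,"tz":0,"rx":0,"ry":0,"rz":0}]'
python3 w.py
cat > ang.py <<'E'
from h import *
p=env.get_obs()["tool_pos"];y=(p[0]-.602)*.2147+(p[1]-.0685)*.9767;z=p[2]-.126
print("r",np.hypot(y,z),"ang",np.degrees(np.arctan2(z,-y)))
E
python3 ang.py
```

```text
time_s: 8.57
tool_pos: [0.5888, 0.0186, 0.3321]
tool_rot: [180.0, -0.0, 167.8]
force: [0.8, -1.1, 0.9]
grip_width: 0.0115
8.575 [0.5888 0.0186 0.3321] [179.951   -0.0031 167.7512] F [ 0.7953 -1.1027  0.8506] M [ 0.0161 -0.2876 -0.0694] g 0.011522046163452293 q [-27.4409   9.646   26.6888  85.3616  -4.3752  86.007   76.9778]
r 0.21249248315009314 ang 75.95114227216217
```

```bash
python3 -m creep '[{"tx":0,"ty":0.0107,"tz":-0.0022,"rx":0,"ry":0,"rz":0},{"tx":0,"ty":0.0108,"tz":-0.0018,"rx":0,"ry":0,"rz":0},{"tx":0,"ty":0.0109,"tz":-0.001,"rx":0,"ry":0,"rz":0},{"tx":0,"ty":0.011,"tz":-0.0004,"rx":0,"ry":0,"rz":0},{"tx":0,"ty":0.011,"tz":0,"rx":0,"ry":0,"rz":0},{"tx":0,"ty":0.011,"tz":0.0006,"rx":0,"ry":0,"rz":0},{"tx":0,"ty":0.011,"tz":0.0011,"rx":0,"ry":0,"rz":0},{"tx":0,"ty":0,"tz":0,"rx":0,"ry":0,"rz":0}]'
python3 w.py;python3 ang.py
```

```text
time_s: 9.57
tool_pos: [0.6058, 0.0935, 0.3355]
tool_rot: [179.9, 0.1, 167.7]
force: [4.9, -0.1, 1.9]
grip_width: 0.0117
9.575 [0.6058 0.0935 0.3355] [179.9369   0.0779 167.7443] F [ 4.8867 -0.1197  1.862 ] M [ 0.0578 -0.9187 -0.0383] g 0.01174861975176538 q [-31.2672  12.6274  24.3033  81.5709  -5.2032  86.8075  70.5405]
r 0.21102754904119622 ang 96.85478102206993
```

```bash
python3 -m creep '[{"tx":-0.003,"ty":0.0055,"tz":0.0008,"rx":0,"ry":0,"rz":0},{"tx":0,"ty":0.0055,"tz":0.0009,"rx":0,"ry":0,"rz":0},{"tx":0,"ty":0.0036,"tz":0.0007,"rx":0,"ry":0,"rz":0},{"tx":0,"ty":0.0036,"tz":0.0007,"rx":0,"ry":0,"rz":0},{"tx":0,"ty":0,"tz":0,"rx":0,"ry":0,"rz":0},{"tx":0,"ty":0,"tz":0,"rx":0,"ry":0,"rz":0}]'
python3 w.py;python3 ang.py
```

```text
time_s: 10.32
tool_pos: [0.6108, 0.11, 0.3321]
tool_rot: [180.0, -0.2, 167.7]
force: [-3.8, 3.3, 3.8]
grip_width: 0.012
10.325 [0.6108 0.11   0.3321] [179.967   -0.1642 167.7065] F [-3.8165  3.2501  3.8465] M [0.6981 1.0348 0.0159] g 0.011964926855346116 q [-31.9145  13.8415  23.8652  80.556   -5.6523  86.9032  69.359 ]
r 0.2103779250057222 ang 101.62225949421382
```

```bash
python3 -m creep '[{"tx":0.001,"ty":0.0025,"tz":0.0003,"rx":0,"ry":0,"rz":0},{"tx":0,"ty":0.0015,"tz":0.0003,"rx":0,"ry":0,"rz":0},{"tx":0,"ty":0,"tz":0,"rx":0,"ry":0,"rz":0},{"tx":0,"ty":0,"tz":0,"rx":0,"ry":0,"rz":0}]'
python3 w.py;python3 ang.py
python3 - <<'E'
from h import *
for n,(x,y) in(("scene",(180,80)),):
    a=cam(n)["pixels"][y:y+160,x:x+150,::-1]; cv2.imwrite(f"pics/{n}4.png",cv2.resize(a,None,fx=3.6,fy=3.6,interpolation=cv2.INTER_CUBIC))
E
```

```text
time_s: 10.82
tool_pos: [0.6114, 0.1128, 0.3315]
tool_rot: [-180.0, -0.1, 167.6]
force: [-3.4, 1.5, 1.6]
grip_width: 0.0117
10.825 [0.6114 0.1128 0.3315] [-179.9819   -0.0618  167.6288] F [-3.3518  1.4551  1.5968] M [ 0.3127  0.8276 -0.0508] g 0.011698301756482957 q [-32.1288  13.9271  23.796   80.5166  -5.5874  86.7795  68.9924]
r 0.210419190580741 ang 102.4265927083801
```

View pics/scene4.png

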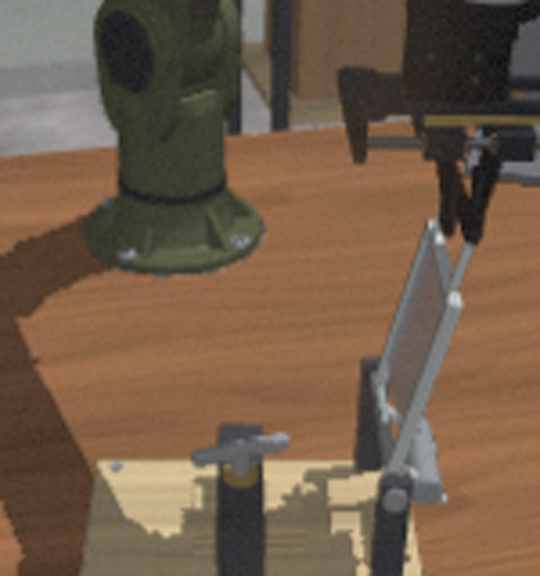

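```bash
python3 -m creep '[{"tx":0.001,"ty":0.002,"tz":0.0004,"rx":0,"ry":0,"rz":0},{"tx":0,"ty":0.001,"tz":0.0002,"rx":0,"ry":0,"rz":0},{"tx":0,"ty":0,"tz":0,"rx":0,"ry":0,"rz":0},{"tx":0,"ty":0,"tz":0,"rx":0,"ry":0,"rz":0}]'
python3 w.py;python3 ang.py
```

```text
time_s: 11.38
tool_pos: [0.6115, 0.1129, 0.3315]
tool_rot: [-179.8, 0.0, 167.4]
force: [-5.2, -4.6, 2.6]
grip_width: 0.0118
11.375 [0.6115 0.1129 0.3315] [-179.8046    0.036   167.4498] F [-5.1535 -4.6196  2.6257] M [-0.8852  0.9457 -0.0254] g 0.011803318143121235 q [-32.268   13.9276  23.8195  80.5188  -5.3921  86.7523  68.6861]
r 0.2104471687181497 ang 102.46233310689432
```

The angle has stopped changing and the force has reversed, so the guard is against its stop. I'll relax, open the fingers and retreat upward.

```bash
python3 -m creep '[{"tx":0.003,"ty":-0.0017,"tz":0,"rx":0,"ry":0,"rz":0},{"tx":0,"ty":0,"tz":0,"rx":0,"ry":0,"rz":0}]'; python3 -m creep '[{"tx":0,"ty":0,"tz":0,"rx":0,"ry":0,"rz":0},{"tx":0,"ty":0,"tz":0,"rx":0,"ry":0,"rz":0},{"tx":0,"ty":0,"tz":0,"rx":0,"ry":0,"rz":0}]' 0.045; python3 w.py
python3 -m creep '[{"tx":0,"ty":0,"tz":-0.01,"rx":0,"ry":0,"rz":0},{"tx":0,"ty":0,"tz":-0.02,"rx":0,"ry":0,"rz":0},{"tx":0,"ty":0,"tz":-0.02,"rx":0,"ry":0,"rz":0},{"tx":0,"ty":0,"tz":-0.02,"rx":0,"ry":0,"rz":0},{"tx":0,"ty":0,"tz":0,"rx":0,"ry":0,"rz":0}]'; python3 w.py
python3 - <<'E'
from h import *
for n,(x,y) in(("scene",(170,110)),("top",(200,105))):
    a=cam(n)["pixels"][y:y+140,x:x+150,::-1]; cv2.imwrite(f"pics/{n}5.png",cv2.resize(a,None,fx=4,fy=4,interpolation=cv2.INTER_CUBIC))
E
```

```text
time_s: 11.62
tool_pos: [0.6105, 0.113, 0.3316]
tool_rot: [-180.0, 0.4, 167.5]
force: [4.7, -3.2, -0.7]
grip_width: 0.0117
time_s: 12.0
tool_pos: [0.608, 0.1154, 0.3311]
tool_rot: [180.0, -0.0, 167.7]
force: [0.0, -0.2, 0.8]
grip_width: 0.0338
12.0 [0.608  0.1154 0.3311] [179.9808  -0.0113 167.6673] F [ 0.0132 -0.1693  0.848 ] M [-0.0228  0.0197  0.0083] g 0.033836508773400116 q [-32.4544  13.4954  23.6582  81.0346  -5.405   86.5862  68.6101]
time_s: 12.62
tool_pos: [0.6088, 0.115, 0.4036]
tool_rot: [179.9, 0.2, 167.6]
force: [-0.2, 0.0, 0.5]
grip_width: 0.0447
12.625 [0.6088 0.115  0.4036] [179.8908   0.2138 167.6315] F [-0.2031  0.0148  0.5134] M [0.0275 0.0331 0.0184] g 0.04472277506162177 q [-32.1164  13.5047  24.1013  72.929   -5.5141  94.4453  68.5718]
```

View pics/scene5.png

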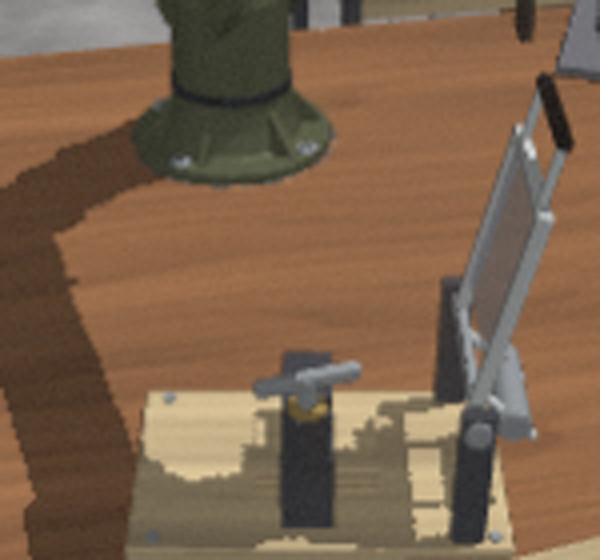

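View pics/top5.png

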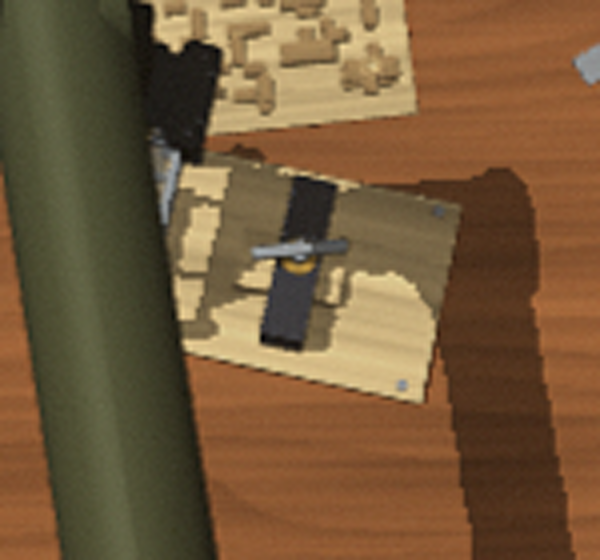

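The guard stands open by itself, its bar at (555,110) in the scene crop. The T-handle is now clear: (253,252) to (348,244) in the top crop, (256,388) to (360,371) in the scene crop. I'll triangulate it.

Run:
```python
from h import *
t=cam("top");s=cam("scene")
T=[crop(p,(200,105),4) for p in((253,252),(348,244))];S=[crop(p,(170,110),4) for p in((360,371),(256,388))]
def tri(a,b):
    o1,d1=ray(t,a);o2,d2=ray(s,b); k=np.linalg.lstsq(np.c_[d1,-d2],o2-o1,rcond=None)[0]
    return (o1+k[0]*d1+o2+k[1]*d2)/2, np.linalg.norm(o1+k[0]*d1-o2-k[1]*d2)
E=[]
for a,b in zip(T,S):
    X,g=tri(a,b);E.append(X);print("tri",X,g)
for n,c,Q in(("t",t,T),("s",s,S)):
    for z in(.095,.102):
        A,B=[onz(c,q,z) for q in Q]; d=A-B
        print(n,z,A,B,(A+B)/2,np.linalg.norm(d),"dir",np.degrees(np.arctan2(d[1],d[0])))
print("screw axis expected",.578-.01*.2147,-.039-.01*.9767)
```

```text
tri [ 0.57337284 -0.00663767  0.09695458] 0.004762571482063299
tri [ 0.57919154 -0.08911285  0.09949037] 0.0054471095570249204
t 0.095 [ 0.57324354 -0.00896228  0.095     ] [ 0.57976304 -0.09204411  0.095     ] [ 0.57650329 -0.0505032   0.095     ] 0.08333722629700477 dir 94.48685299119529
t 0.102 [ 0.5715853  -0.00890822  0.102     ] [ 0.57807777 -0.09164559  0.102     ] [ 0.57483154 -0.0502769   0.102     ] 0.08299171405676477 dir 94.48685299119522
s 0.095 [ 0.57135553 -0.00359204  0.095     ] [ 0.57416197 -0.08541466  0.095     ] [ 0.57275875 -0.04450335  0.095     ] 0.08187073110718311 dir 91.9644258462143
s 0.102 [ 0.58008519 -0.00607761  0.102     ] [ 0.58286149 -0.08702122  0.102     ] [ 0.58147334 -0.04654941  0.102     ] 0.08099120376551429 dir 91.96442584621427
screw axis expected 0.575853 -0.048767
```

```bash
python3 -m creep '[{"tx":0,"ty":-0.0208,"tz":0,"rx":0,"ry":0,"rz":0},{"tx":0,"ty":-0.0208,"tz":0,"rx":0,"ry":0,"rz":0},{"tx":0,"ty":-0.0208,"tz":0,"rx":0,"ry":0,"rz":0},{"tx":0,"ty":-0.0208,"tz":0,"rx":0,"ry":0,"rz":0},{"tx":0,"ty":-0.0208,"tz":0,"rx":0,"ry":0,"rz":0},{"tx":0,"ty":-0.0208,"tz":0,"rx":0,"ry":0,"rz":0},{"tx":0,"ty":-0.0208,"tz":0,"rx":0,"ry":0,"rz":0},{"tx":-0.003,"ty":-0.0208,"tz":0,"rx":0,"ry":0,"rz":0},{"tx":0,"ty":0,"tz":0.02,"rx":0,"ry":0,"rz":10.57},{"tx":0,"ty":0,"tz":0.02,"rx":0,"ry":0,"rz":10.57},{"tx":0,"ty":0,"tz":0.02,"rx":0,"ry":0,"rz":10.57},{"tx":0,"ty":0,"tz":0.02,"rx":0,"ry":0,"rz":10.57},{"tx":0,"ty":0,"tz":0.02,"rx":0,"ry":0,"rz":10.57},{"tx":0,"ty":0,"tz":0.02,"rx":0,"ry":0,"rz":10.57},{"tx":0,"ty":0,"tz":0.02,"rx":0,"ry":0,"rz":10.57},{"tx":0,"ty":0,"tz":0,"rx":0,"ry":0,"rz":0},{"tx":0,"ty":0,"tz":0,"rx":0,"ry":0,"rz":0}]'; python3 w.py .576 -.048 .16
```

```text
time_s: 14.95
tool_pos: [0.5757, -0.0486, 0.2621]
tool_rot: [179.9, 0.0, 93.8]
force: [0.4, -0.2, -0.2]
grip_width: 0.0448
14.95 [ 0.5757 -0.0486  0.2621] [179.9388   0.0042  93.8107] F [ 0.3861 -0.2067 -0.1982] M [-0.1569  0.0222  0.0282] g 0.04479262650686554 q [-28.2063   9.8968  34.5197  93.7524  -5.7196  78.064   10.9048]
to target tool axes [0.0006 0.0002 0.1021]
```

```bash
python3 -m creep '[{"tx":0,"ty":0,"tz":0.03,"rx":0,"ry":0,"rz":0},{"tx":0,"ty":0,"tz":0.03,"rx":0,"ry":0,"rz":0},{"tx":0,"ty":0,"tz":0.03,"rx":0,"ry":0,"rz":0},{"tx":0,"ty":0,"tz":0.02,"rx":0,"ry":0,"rz":0},{"tx":0,"ty":0,"tz":0.01,"rx":0,"ry":0,"rz":0},{"tx":0,"ty":0,"tz":0,"rx":0,"ry":0,"rz":0}]'; python3 w.py .576 -.048 .108
python3 - <<'E'
from h import *
for n,(x,y) in(("scene",(190,130)),):
    a=cam(n)["pixels"][y:y+110,x:x+130,::-1]; cv2.imwrite(f"pics/{n}6.png",cv2.resize(a,None,fx=5,fy=5,interpolation=cv2.INTER_CUBIC))
E
```

```text
time_s: 15.7
tool_pos: [0.5756, -0.0483, 0.1416]
tool_rot: [180.0, 0.0, 93.7]
force: [0.1, 0.2, 0.0]
grip_width: 0.0453
15.7 [ 0.5756 -0.0483  0.1416] [179.9847   0.0002  93.6955] F [0.1008 0.1883 0.0246] M [-0.1235 -0.0187  0.0151] g 0.045307673458347845 q [-26.7756  15.4761  33.6358 102.2868  -9.3875  65.0139  13.5794]
to target tool axes [0.0003 0.0004 0.0336]
```

View pics/scene6.png

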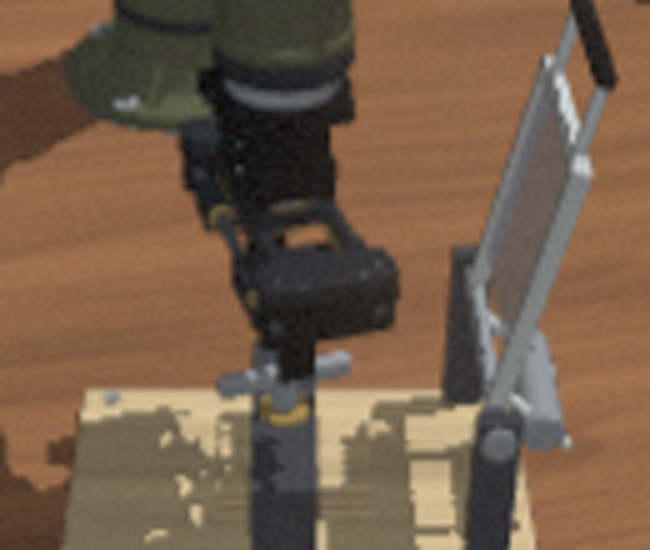

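```bash
python3 -m creep '[{"tx":0,"ty":0,"tz":0.014,"rx":0,"ry":0,"rz":0},{"tx":0,"ty":0,"tz":0.012,"rx":0,"ry":0,"rz":0},{"tx":0,"ty":0,"tz":0.006,"rx":0,"ry":0,"rz":0},{"tx":0,"ty":0,"tz":0,"rx":0,"ry":0,"rz":0},{"tx":0,"ty":0,"tz":0,"rx":0,"ry":0,"rz":0}]';python3 w.py; python3 -m creep '[{"tx":0,"ty":0,"tz":0,"rx":0,"ry":0,"rz":0},{"tx":0,"ty":0,"tz":0,"rx":0,"ry":0,"rz":0},{"tx":0,"ty":0,"tz":0,"rx":0,"ry":0,"rz":0},{"tx":0,"ty":0,"tz":0,"rx":0,"ry":0,"rz":0},{"tx":0,"ty":0,"tz":0,"rx":0,"ry":0,"rz":0}]' 0.002 50; python3 w.py .576 -.048 .108
```

```text
time_s: 16.38
tool_pos: [0.5756, -0.0483, 0.1095]
tool_rot: [180.0, 0.0, 93.6]
force: [-0.6, -0.2, -0.2]
grip_width: 0.0449
16.375 [ 0.5756 -0.0483  0.1095] [179.9736   0.0031  93.6384] F [-0.6421 -0.2286 -0.175 ] M [-0.1562  0.0003 -0.0213] g 0.04487703839943144 q [-26.163   17.5538  33.164  104.007  -10.8154  61.5665  14.5934]
time_s: 17.0
tool_pos: [0.5751, -0.0483, 0.1094]
tool_rot: [-180.0, -0.0, 93.6]
force: [-1.1, -0.3, 1.8]
grip_width: 0.0165
17.0 [ 0.5751 -0.0483  0.1094] [-179.9642   -0.0129   93.6377] F [-1.1352 -0.3016  1.7998] M [-0.071   0.4327 -0.0141] g 0.016517903939477566 q [-26.1633  17.5418  33.1636 104.0362 -10.8097  61.6114  14.5942]
to target tool axes [0.0002 0.0009 0.0014]
```

```bash
python3 -m creep '[{"tx":0,"ty":0,"tz":0,"rx":0,"ry":0,"rz":0},{"tx":0,"ty":0,"tz":0,"rx":0,"ry":0,"rz":0}]' 0.002 50; python3 w.py .576 -.048 .108
python3 - <<'E'
from h import *
for n,(x,y) in(("scene",(190,130)),):
    a=cam(n)["pixels"][y:y+110,x:x+130,::-1]; cv2.imwrite(f"pics/{n}7.png",cv2.resize(a,None,fx=5,fy=5,interpolation=cv2.INTER_CUBIC))
E
```

```text
time_s: 17.25
tool_pos: [0.5751, -0.0482, 0.1093]
tool_rot: [-180.0, -0.0, 93.6]
force: [-2.5, 1.0, 3.6]
grip_width: 0.0168
17.25 [ 0.5751 -0.0482  0.1093] [-179.9633   -0.016    93.6364] F [-2.4938  1.0086  3.5642] M [-0.0776  0.6908  0.0311] g 0.016775857131574198 q [-26.1607  17.5429  33.1603 104.0389 -10.813   61.6089  14.5944]
to target tool axes [0.0002 0.0009 0.0013]
```

View pics/scene7.png

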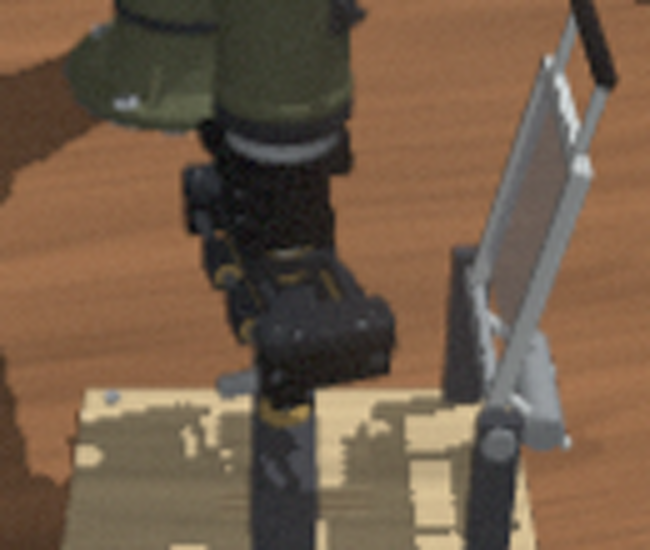

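The 16.8 mm width isn't the 11 mm bar, so the tips are probably on the round hub below it. I'll open, rise 7 mm and regrip.

```bash
python3 -m creep '[{"tx":0,"ty":0,"tz":0,"rx":0,"ry":0,"rz":0},{"tx":0,"ty":0,"tz":0,"rx":0,"ry":0,"rz":0},{"tx":0,"ty":0,"tz":-0.007,"rx":0,"ry":0,"rz":0},{"tx":0,"ty":0,"tz":0,"rx":0,"ry":0,"rz":0}]' 0.035 20;python3 w.py; python3 -m creep '[{"tx":0,"ty":0,"tz":0,"rx":0,"ry":0,"rz":0},{"tx":0,"ty":0,"tz":0,"rx":0,"ry":0,"rz":0},{"tx":0,"ty":0,"tz":0,"rx":0,"ry":0,"rz":0},{"tx":0,"ty":0,"tz":0,"rx":0,"ry":0,"rz":0}]' 0.002 20; python3 w.py
```

```text
time_s: 17.8
tool_pos: [0.5762, -0.0483, 0.1171]
tool_rot: [179.9, 0.0, 93.6]
force: [-0.9, 0.6, -0.5]
grip_width: 0.0346
17.8 [ 0.5762 -0.0483  0.1171] [179.8912   0.0008  93.6374] F [-0.9157  0.5593 -0.4797] M [-0.0534  0.0007 -0.0256] g 0.034624396385207215 q [-26.3174  17.044   33.2955 103.6184 -10.4899  62.2994  14.3473]
time_s: 18.3
tool_pos: [0.5751, -0.0482, 0.1161]
tool_rot: [-180.0, -0.0, 93.6]
force: [-0.9, -0.6, 0.7]
grip_width: 0.0167
18.3 [ 0.5751 -0.0482  0.1161] [-179.956    -0.0078   93.6408] F [-0.8727 -0.619   0.6693] M [-0.0983  0.356   0.0361] g 0.016707248045762527 q [-26.3137  17.0838  33.2827 103.6956 -10.4876  62.3397  14.3535]
```

```bash
python3 -m creep '[{"tx":0,"ty":0,"tz":0,"rx":0,"ry":0,"rz":0},{"tx":0,"ty":0,"tz":0,"rx":0,"ry":0,"rz":0},{"tx":0,"ty":0,"tz":-0.005,"rx":0,"ry":0,"rz":0},{"tx":0,"ty":0,"tz":0,"rx":0,"ry":0,"rz":0}]' 0.035 20;python3 w.py; python3 -m creep '[{"tx":0,"ty":0,"tz":0,"rx":0,"ry":0,"rz":0},{"tx":0,"ty":0,"tz":0,"rx":0,"ry":0,"rz":0},{"tx":0,"ty":0,"tz":0,"rx":0,"ry":0,"rz":0},{"tx":0,"ty":0,"tz":0,"rx":0,"ry":0,"rz":0}]' 0.002 20; python3 w.py
```

```text
time_s: 18.8
tool_pos: [0.5759, -0.0483, 0.1219]
tool_rot: [179.9, -0.0, 93.6]
force: [0.3, -0.3, -0.0]
grip_width: 0.0343
18.8 [ 0.5759 -0.0483  0.1219] [179.9242  -0.0022  93.6356] F [ 0.2658 -0.3467 -0.048 ] M [-0.0821 -0.0116  0.0148] g 0.03433746012561542 q [-26.4201  16.7184  33.377  103.378  -10.2621  62.8429  14.1777]
time_s: 19.3
tool_pos: [0.5751, -0.0482, 0.1212]
tool_rot: [-180.0, -0.0, 93.6]
force: [-1.7, 0.0, 1.7]
grip_width: 0.0162
19.3 [ 0.5751 -0.0482  0.1212] [-179.9571   -0.0098   93.6382] F [-1.6863  0.0243  1.6606] M [-0.1318  0.3384  0.0052] g 0.016227447890285664 q [-26.417   16.749   33.366  103.437  -10.2609  62.8755  14.1816]
```

The width is still about 16.5 mm, so the hub runs through the bar's centre. I'll check this by gripping off-centre along the bar, 20 mm out.

```bash
python3 -m creep '[{"tx":0,"ty":0,"tz":0,"rx":0,"ry":0,"rz":0},{"tx":0,"ty":0,"tz":0,"rx":0,"ry":0,"rz":0},{"tx":-0.01,"ty":0,"tz":0,"rx":0,"ry":0,"rz":0},{"tx":-0.01,"ty":0,"tz":0.006,"rx":0,"ry":0,"rz":0},{"tx":0,"ty":0,"tz":0,"rx":0,"ry":0,"rz":0}]' 0.035 20;python3 w.py; python3 -m creep '[{"tx":0,"ty":0,"tz":0,"rx":0,"ry":0,"rz":0},{"tx":0,"ty":0,"tz":0,"rx":0,"ry":0,"rz":0},{"tx":0,"ty":0,"tz":0,"rx":0,"ry":0,"rz":0},{"tx":0,"ty":0,"tz":0,"rx":0,"ry":0,"rz":0}]' 0.002 20; python3 w.py
python3 - <<'E'
from h import *
for n,(x,y) in(("scene",(190,130)),):
    a=cam(n)["pixels"][y+20:y+110,x:x+130,::-1]; cv2.imwrite(f"pics/{n}8.png",cv2.resize(a,None,fx=6,fy=6,interpolation=cv2.INTER_CUBIC))
E
```

```text
time_s: 19.92
tool_pos: [0.5761, -0.07, 0.1146]
tool_rot: [-179.9, 0.0, 93.5]
force: [0.1, -0.4, -0.1]
grip_width: 0.0345
19.925 [ 0.5761 -0.07    0.1146] [-179.9327    0.0398   93.492 ] F [ 0.101  -0.4212 -0.0832] M [-0.0453  0.0316 -0.0141] g 0.034508670519248316 q [-24.5149  17.6959  33.831  103.3187 -10.9564  62.3316  16.6826]
time_s: 20.42
tool_pos: [0.5766, -0.0679, 0.1153]
tool_rot: [-180.0, -0.0, 93.7]
force: [-0.2, 0.5, 0.6]
grip_width: 0.0105
20.425 [ 0.5766 -0.0679  0.1153] [-179.992    -0.0115   93.6881] F [-0.1858  0.5     0.6021] M [-0.0133  0.1262  0.191 ] g 0.01052171657595717 q [-24.6316  17.63    33.7466 103.282  -10.9592  62.362   16.6767]
```

View pics/scene8.png

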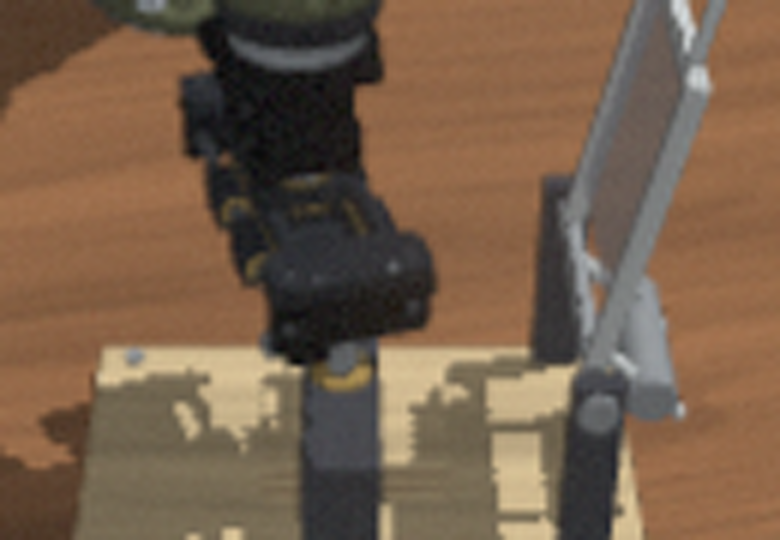

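Width is now 10.5 mm, so I have the flat bar, about 20 mm from the axis. I'll turn it about the screw axis from here and measure the paused torque about that axis.

```bash
cat > tq.py <<'E'
from h import *
ax=np.array([.5751,-.0485])
M=[]
for i in range(8):
    env.read_camera("top"); o=env.get_obs(); r=o["tool_pos"][:2]-ax; F=o["force"]
    M.append([o["wrist_torque"][2], r[0]*F[1]-r[1]*F[0], *F])
M=np.array(M);m=M.mean(0)
print("t",o["time_s"],"Mz %.3f rxF %.3f sum %.3f +- %.3f"%(m[0],m[1],m[0]+m[1],(M[:,0]+M[:,1]).std()/8**.5),"F",m[2:].round(1),"pos",o["tool_pos"].round(4),"yaw",o["tool_rot"].round(1),"g",round(o["grip_width"],4),"q7",round(o["qpos"][6],1),"r",np.linalg.norm(r).round(4))
E
python3 -m creep '[{"tx":0,"ty":0,"tz":0,"rx":0,"ry":0,"rz":0},{"tx":0,"ty":0,"tz":0,"rx":0,"ry":0,"rz":0}]' 0.002 50 >/dev/null; python3 tq.py
python3 -m creep '[{"tx":0.0003,"ty":-0.0035,"tz":0.0003,"rx":0,"ry":0,"rz":10},{"tx":0.0003,"ty":-0.0035,"tz":0.0003,"rx":0,"ry":0,"rz":10},{"tx":0,"ty":0,"tz":0,"rx":0,"ry":0,"rz":0},{"tx":0,"ty":0,"tz":0,"rx":0,"ry":0,"rz":0}]' ; python3 tq.py
```

```text
t 21.125 Mz 0.184 rxF -0.024 sum 0.160 +- 0.013 F [-1.3  1.1  1.7] pos [ 0.5766 -0.0679  0.1153] yaw [-180.    -0.    93.7] g 0.0108 q7 16.7 r 0.0194
time_s: 21.62
tool_pos: [0.5691, -0.0672, 0.1146]
tool_rot: [-179.9, -0.0, 73.8]
force: [-3.9, 1.8, 4.4]
grip_width: 0.0105
t 22.025 Mz -0.099 rxF -0.110 sum -0.209 +- 0.014 F [-5.1  2.5  3.8] pos [ 0.5691 -0.0671  0.1145] yaw [-179.9   -0.    73.7] g 0.0104 q7 -2.5 r 0.0196
```

```bash
sed -i 's/-.0485\])/-.0464])/' tq.py; python3 -m creep '[{"tx":0.0003,"ty":-0.0038,"tz":0.0003,"rx":0,"ry":0,"rz":10},{"tx":0.0003,"ty":-0.0038,"tz":0.0004,"rx":0,"ry":0,"rz":10},{"tx":0,"ty":0,"tz":0,"rx":0,"ry":0,"rz":0},{"tx":0,"ty":0,"tz":0,"rx":0,"ry":0,"rz":0},{"tx":0,"ty":0,"tz":0,"rx":0,"ry":0,"rz":0}]' ; python3 tq.py
```

```text
time_s: 22.65
tool_pos: [0.5625, -0.064, 0.1139]
tool_rot: [-179.9, 0.0, 53.8]
force: [-5.5, 2.9, 3.5]
grip_width: 0.0106
t 23.05 Mz -0.088 rxF -0.113 sum -0.201 +- 0.005 F [-4.7  2.5  3.7] pos [ 0.5625 -0.0639  0.1138] yaw [-179.9    0.    53.8] g 0.0104 q7 -22.0 r 0.0216
```

```bash
cat > q.py <<'E'
from h import *
ax=np.array([.5751,-.0464]); o=env.get_obs(); r=o["tool_pos"][:2]-ax; F=o["force"]
print("t %.2f Mz %.3f sum %.3f yaw %.2f r %.4f"%(o["time_s"],o["wrist_torque"][2],o["wrist_torque"][2]+r[0]*F[1]-r[1]*F[0],o["tool_rot"][2],np.linalg.norm(r)),F.round(1))
E
python3 -m creep '[{"tx":0.0002,"ty":-0.0019,"tz":0.0002,"rx":0,"ry":0,"rz":5}]' >/dev/null; python3 q.py
python3 -m creep '[{"tx":0.0002,"ty":-0.0019,"tz":0.0002,"rx":0,"ry":0,"rz":5}]' >/dev/null; python3 q.py
python3 -m creep '[{"tx":0.0002,"ty":-0.0019,"tz":0.0002,"rx":0,"ry":0,"rz":5}]' >/dev/null; python3 q.py
python3 -m creep '[{"tx":0.0002,"ty":-0.0019,"tz":0.0002,"rx":0,"ry":0,"rz":5}]' >/dev/null; python3 q.py
python3 -m creep '[{"tx":0,"ty":0,"tz":0,"rx":0,"ry":0,"rz":0}]' >/dev/null; python3 q.py
python3 -m creep '[{"tx":0,"ty":0,"tz":0,"rx":0,"ry":0,"rz":0}]' >/dev/null; python3 q.py
python3 -m creep '[{"tx":0,"ty":0,"tz":0,"rx":0,"ry":0,"rz":0}]' >/dev/null; python3 q.py
```

```text
t 23.18 Mz 0.322 sum 0.215 yaw 48.77 r 0.0215 [-5.   1.7  4.1]
t 23.30 Mz 0.282 sum 0.215 yaw 43.74 r 0.0215 [-3.8  0.6  4.6]
t 23.43 Mz 0.306 sum 0.222 yaw 38.73 r 0.0215 [-4.5  1.3  3.7]
t 23.55 Mz 0.225 sum 0.156 yaw 33.73 r 0.0215 [-4.9  0.5  6. ]
t 23.68 Mz 0.045 sum -0.033 yaw 33.84 r 0.0215 [-5.   0.9  4.9]
t 23.80 Mz 0.044 sum -0.060 yaw 33.86 r 0.0215 [-5.5  2.   5.1]
t 23.93 Mz 0.051 sum -0.037 yaw 33.87 r 0.0215 [-5.3  1.3  5. ]
```

Moving torque is a steady +0.215 N m, and paused it is about −0.04, so the sign and method hold. I'll continue slowly.

```bash
python3 -m creep '[{"tx":0.0002,"ty":-0.0019,"tz":0.0001,"rx":0,"ry":0,"rz":5},{"tx":0.0002,"ty":-0.0019,"tz":0.0001,"rx":0,"ry":0,"rz":5}]' >/dev/null; python3 q.py
python3 -m creep '[{"tx":0.0002,"ty":-0.0019,"tz":0.0001,"rx":0,"ry":0,"rz":5},{"tx":0.0002,"ty":-0.0019,"tz":0.0002,"rx":0,"ry":0,"rz":5}]' >/dev/null; python3 q.py
python3 -m creep '[{"tx":0.0002,"ty":-0.0019,"tz":0.0002,"rx":0,"ry":0,"rz":5},{"tx":0.0002,"ty":-0.0019,"tz":0.0001,"rx":0,"ry":0,"rz":5}]' >/dev/null; python3 q.py
python3 -m creep '[{"tx":0,"ty":0,"tz":0,"rx":0,"ry":0,"rz":0}]' >/dev/null; python3 q.py
python3 -m creep '[{"tx":0,"ty":0,"tz":0,"rx":0,"ry":0,"rz":0}]' >/dev/null; python3 q.py; python3 w.py
```

```text
t 24.18 Mz 0.251 sum 0.188 yaw 23.71 r 0.0214 [-5.   0.9  4.3]
t 24.43 Mz 0.264 sum 0.237 yaw 13.71 r 0.0213 [-5.4 -0.2  5.3]
t 24.68 Mz 0.317 sum 0.301 yaw 3.71 r 0.0213 [-7.7  0.   6.4]
t 24.80 Mz 0.061 sum 0.040 yaw 3.82 r 0.0213 [-7.   0.4  5.9]
t 24.93 Mz 0.104 sum 0.082 yaw 3.84 r 0.0213 [-6.4  0.4  5.9]
24.925 [ 0.5539 -0.0484  0.1123] [179.9743   0.1602   3.8392] F [-6.4326  0.4408  5.8682] M [0.15   1.6583 0.1042] g 0.010524163985306935 q [-39.8583  17.6701  48.9489 107.1215 -14.954   62.0432 -71.2729]
```

```bash
python3 -m creep '[{"tx":0,"ty":-0.0019,"tz":0.0001,"rx":0,"ry":0,"rz":5}]' >/dev/null; python3 q.py
python3 -m creep '[{"tx":0,"ty":-0.0019,"tz":0.0001,"rx":0,"ry":0,"rz":5}]' >/dev/null; python3 q.py
python3 -m creep '[{"tx":0,"ty":0,"tz":0,"rx":0,"ry":0,"rz":0},{"tx":0,"ty":0,"tz":0,"rx":0,"ry":0,"rz":0}]' >/dev/null; python3 tq.py
```

```text
t 25.05 Mz 0.307 sum 0.295 yaw -1.26 r 0.0213 [-5.9  0.5  6.2]
t 25.18 Mz 0.314 sum 0.332 yaw -6.29 r 0.0212 [-6.4 -0.4  4.5]
t 25.825 Mz 0.072 rxF -0.005 sum 0.067 +- 0.012 F [-6.3  0.8  5.2] pos [ 0.5539 -0.0447  0.1121] yaw [ 1.799e+02  1.000e-01 -6.200e+00] g 0.0108 q7 -81.0 r 0.0212
```

```bash
python3 -m creep '[{"tx":0,"ty":-0.0019,"tz":0.0001,"rx":0,"ry":0,"rz":5}]' >/dev/null; python3 q.py
python3 -m creep '[{"tx":0,"ty":-0.0019,"tz":0.0001,"rx":0,"ry":0,"rz":5}]' >/dev/null; python3 q.py
python3 -m creep '[{"tx":0,"ty":-0.0019,"tz":0.0001,"rx":0,"ry":0,"rz":5}]' >/dev/null; python3 q.py
python3 -m creep '[{"tx":0,"ty":0,"tz":0,"rx":0,"ry":0,"rz":0},{"tx":0,"ty":0,"tz":0,"rx":0,"ry":0,"rz":0}]' >/dev/null; python3 tq.py
```

```text
t 25.95 Mz 0.297 sum 0.311 yaw -11.26 r 0.0212 [-6.8  0.5  4.3]
t 26.07 Mz 0.312 sum 0.358 yaw -16.29 r 0.0212 [-6.1 -0.7  4.4]
t 26.20 Mz 0.277 sum 0.348 yaw -21.29 r 0.0212 [-6.9 -1.2  4.7]
t 26.85 Mz 0.100 rxF 0.042 sum 0.143 +- 0.010 F [-6.1  0.   4.4] pos [ 0.5552 -0.0393  0.1117] yaw [ 1.799e+02  1.000e-01 -2.120e+01] g 0.0104 q7 -95.3 r 0.0212
```

```bash
python3 -m creep '[{"tx":0,"ty":-0.0015,"tz":0.0001,"rx":0,"ry":0,"rz":4}]' >/dev/null; python3 q.py
python3 -m creep '[{"tx":0,"ty":-0.0015,"tz":0.0001,"rx":0,"ry":0,"rz":4}]' >/dev/null; python3 q.py
python3 -m creep '[{"tx":0,"ty":0,"tz":0,"rx":0,"ry":0,"rz":0},{"tx":0,"ty":0,"tz":0,"rx":0,"ry":0,"rz":0}]' >/dev/null; python3 tq.py
```

```text
t 26.98 Mz 0.311 sum 0.382 yaw -25.24 r 0.0212 [-6.4 -0.9  4.3]
t 27.10 Mz 0.282 sum 0.329 yaw -29.26 r 0.0211 [-5.3  0.3  5.4]
t 27.75 Mz 0.171 rxF 0.061 sum 0.232 +- 0.008 F [-6.1 -0.1  4.1] pos [ 0.5564 -0.0366  0.1115] yaw [ 1.799e+02  1.000e-01 -2.910e+01] g 0.0105 q7 -102.8 r 0.0211
```

The resistance has clearly risen, by about 0.15–0.2 N m over the free baseline. Releasing and retreating straight up.

```bash
python3 -m creep '[{"tx":-0.002,"ty":0,"tz":-0.0015,"rx":0,"ry":0,"rz":0},{"tx":0,"ty":0,"tz":0,"rx":0,"ry":0,"rz":0}]' ; python3 -m creep '[{"tx":0,"ty":0,"tz":0,"rx":0,"ry":0,"rz":0},{"tx":0,"ty":0,"tz":0,"rx":0,"ry":0,"rz":0},{"tx":0,"ty":0,"tz":0,"rx":0,"ry":0,"rz":0},{"tx":0,"ty":0,"tz":0,"rx":0,"ry":0,"rz":0}]' 0.045
python3 -m creep '[{"tx":0,"ty":0,"tz":-0.01,"rx":0,"ry":0,"rz":0},{"tx":0,"ty":0,"tz":-0.02,"rx":0,"ry":0,"rz":0},{"tx":0,"ty":0,"tz":-0.03,"rx":0,"ry":0,"rz":0},{"tx":0,"ty":0,"tz":-0.03,"rx":0,"ry":0,"rz":0},{"tx":0,"ty":0,"tz":-0.03,"rx":0,"ry":0,"rz":0},{"tx":0,"ty":0,"tz":-0.03,"rx":0,"ry":0,"rz":0},{"tx":0,"ty":0,"tz":-0.03,"rx":0,"ry":0,"rz":0},{"tx":0,"ty":0,"tz":-0.03,"rx":0,"ry":0,"rz":0},{"tx":0,"ty":0,"tz":0,"rx":0,"ry":0,"rz":0},{"tx":0,"ty":0,"tz":0,"rx":0,"ry":0,"rz":0}]'
python3 w.py
python3 - <<'E'
from h import *
for n,(x,y) in(("scene",(190,120)),("top",(200,105))):
    p=cam(n)["pixels"][:,:,::-1]; a=p[y:y+140,x:x+150]; cv2.imwrite(f"pics/{n}9.png",cv2.resize(a,None,fx=4,fy=4,interpolation=cv2.INTER_CUBIC)); cv2.imwrite(f"pics/{n}9f.png",p)
E
```

```text
time_s: 28.0
tool_pos: [0.5562, -0.0365, 0.1117]
tool_rot: [179.8, -0.3, -29.2]
force: [5.0, -3.9, -14.2]
grip_width: 0.0105
time_s: 28.5
tool_pos: [0.5559, -0.0341, 0.1135]
tool_rot: [-180.0, -0.0, -29.3]
force: [-1.2, -0.2, -0.4]
grip_width: 0.0414
time_s: 29.75
tool_pos: [0.5552, -0.0344, 0.3233]
tool_rot: [-180.0, 0.0, -29.4]
force: [-0.9, -0.0, -0.5]
grip_width: 0.0446
29.75 [ 0.5552 -0.0344  0.3233] [-179.9637    0.0105  -29.3726] F [-0.8717 -0.0312 -0.4665] M [0.0028 0.1797 0.014 ] g 0.04461716397800841 q [ -53.2014    7.6033   60.0058   91.52     -6.6463   84.6935 -112.1708]
```

View pics/scene9.png

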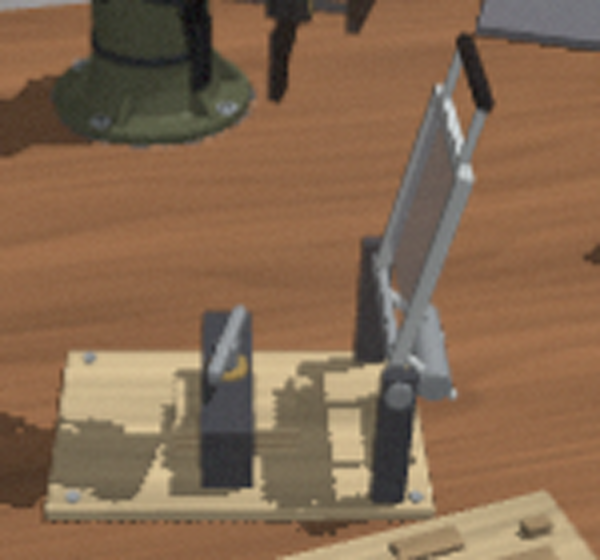

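View pics/scene9f.png

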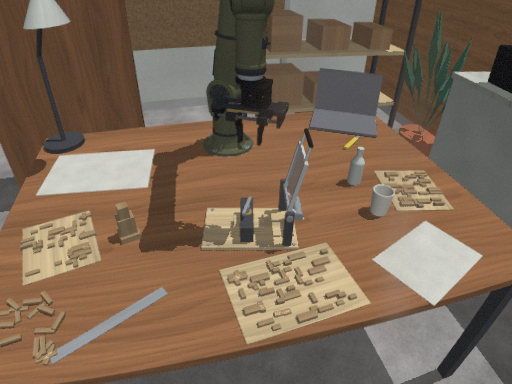

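View pics/top9.png

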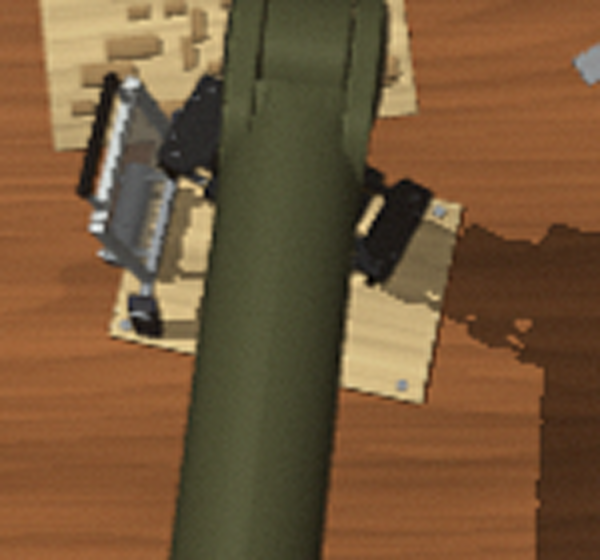

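The last views show the guard bar at the same pixel as after its release (309,137), the handle turned about 123°, and the bottle, pot and tower unmoved. The hand is clear, so I'm handing in.

```bash
python3 -c "
from cell import env
print(env.sign_off())"
```

```text
the job is handed in; nothing more can be done
None
```

The guard is open and resting on its stop, the block is clamped, and the job was handed in at about 30 s of the 72 s allowed.

- **Guard:** I gripped the bar lightly and swung it along its arc at about 24°/s to 102.5°. There it stopped moving and the force reversed. I let go, and it stayed open; its bar was at the same pixel in a view taken 17 s later.
- **T-handle:** My first three grips were on the 17 mm hub at the centre, so I gripped the flat bar about 21 mm off the axis instead. I then turned it about 123° clockwise.
- **Clamping:** Moving torque rose from about 0.215 to about 0.36 N m. A straight-line estimate through all the contact readings puts the final rise at about 0.17 N m, between firm (0.1) and crushing (0.3).
- **Last checks:** The hand is clear at 0.32 m height with near-zero force. The bottle, pot and tower look unmoved in the scene view.

**Doubts:**
- **Paused torque:** These readings were scattered by elastic spring-back, from −0.2 N m after fast steps to +0.23 N m at the end. They put the final rise higher, at about 0.27 N m, so I relied mainly on the moving readings.
- **Upward pull:** Easing off just before release pulled up on the handle with about 14 N for a moment.
- **Block position:** The block is hidden under the bridge, so I could not check it by camera.

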